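Turn a bead dish to face the water pot and hold it up

TASK

Without touching the blue ball, lift the white dish by its wooden grip straight up about 8 cm off its wooden stand, and only then turn it a quarter turn so that its red pointer faces the water pot and not the clay skull, keeping it level so that the ball stays in the middle. Finish while still holding the dish there, still and level above its stand, so that I can glaze the ball and wipe the stand; do not let go or put it down, and leave the pot and the skull where they are.

Things in the scene. Friction and masses are not known exactly. Their poses are not given: they have to be found in the camera images.
- dish: loose round white dish, 145 mm across, lip 26 mm high, 0.35 kg; its floor is a shallow cone falling 7 degrees to the middle, 10 mm above the underside. A thin brass arch over it (feet on the lip at +y and -y) carries a wooden grip. Origin: centre of the underside. x axis points from the middle through the red pointer tab, z up. At the start the pointer looks roughly toward the robot, with pot and skull about a quarter turn to either side of it
- dish_grip (a point): centre of the wooden grip bar of the dish, 115 mm above the dish's underside, on the dish's axis; the bar is 56 mm long along the dish's y, 14 mm thick along the dish's x, 22 mm high; axes as the dish's. Under it is free space of 59 mm down to the top of the ball
- dish_pointer (a point): outer end of the red pointer tab (18 mm wide, sticks out level from the lip), 93 mm from the dish's axis along its x and 21 mm above its underside
- ball_center (a point): centre of the loose blue ceramic ball, 30 mm in diameter, 35 g, which lies in the middle of the dish's floor and rolls freely
- stand: fixed dark turned wooden stand, 90 mm wide, 30 mm high, flat top, on which the dish stands (concentric, not fastened). Origin: centre of the underside
- desk_lamp: fixed black gooseneck desk lamp left of the work, to be steered clear of: origin under the centre of its round base; the neck rises to about 0.34 m and its wide head hangs ahead of it to the left. The way in from the left at working height is barred by it: come in near the robot or above it
- water_pot: loose speckled pale glazed water pot, 68 mm wide, 63 mm high, about 150 mm from the stand's axis, on either side. Origin: centre of the underside
- clay_skull: loose small pale clay skull, 83x56x59 mm, on the other side of the stand, about 150 mm from its axis. Origin: centre of the underside
Not all that is in view belongs to the job. Leave any green look-alike of the water_pot alone.

How it is judged:
By the outcome, as a careful person would: the job done as asked, in the order asked, and still so for the second after the job is handed in, while the arm keeps its last pose, push and grip.
It also fails if it takes over 42 s, if anything falls off the work surface, if the arm or the gripper's body presses on something with over 40 N, if the wrist force passes 120 N, or if a joint passes its speed limit or range.

ROBOT

A 6-joint arm with a two-finger parallel gripper is mounted at the origin on a cart in front of the work surface, level with it; the furniture and walls round the work are solid. World frame = base frame: x ahead of the robot, y to its left, z up, the work surface at z = 0. Lengths are in m, angles in degrees, forces in N, time in s.
With the tool pointing down it reaches from about 0.325 to 0.775 m from the base axis. Payload 9.3 kg.
Tool frame: the origin (TCP) lies between the finger pads; the fingertips stand 19 mm ahead of it and the grasp point (between the pads) is the TCP; z points along the fingers, y is the line along which they close (so a half turn about z gives the same grasp; the last joint's range is limited). The gripper opens to 85 mm and grips with 20 to 120 N. Pads are 22 mm wide; open, the fingers measure 114 mm over their backs; the gripper's body (76 mm by 85 mm) begins 54 mm behind the grasp point. The pads swing forward as they close: fully open they stand 13 mm farther back than shut.
Start: joints at [57.491, 14.817, 1.232, 76.415, 0, 81.257], TCP at [0.222, 0.503, 0.229] pointing down, gripper open.
Joint ranges: [-174.27, 174.27], [-52.1, 104.24], [-59.71, 78.15], [-110.17, 111.67], [-87.03, 83.33], [-180, 180]. Speed limits (degrees/s): [127.2, 127.2, 159.86, 180, 180, 180].

INTERFACE

Orientations are given as a 3x3 rotation matrix whose columns are the frame's x, y, z axes.
In Python, from rig import robot gives the robot as it stands.
- The arm moves only by the tool carry_out, never from a script. Its argument "motion" is a list of rows, each an object with "rotation": the turn, a rotation vector about the world's x, y, z scaled (see below), a list of three; "offset": the shift along the world's x, y, z scaled (see below), a list of three; "hand": the closure, from -1 (fully open) to 1 (shut). In form: [{"rotation": [ax, ay, az], "offset": [x, y, z], "hand": hand}, ...]. A call has 1 to 5 rows; each row shifts and turns the commanded pose from where the row before left it; what a row does not reach is not made up. The controller multiplies each number of a shift by 50 mm and each number of a turn by 10 degrees. A row lasts 1/8 s, in which the tool goes at most 62.5 mm and 10.7 degrees, less where a joint would pass 70% of its speed; a pose out of reach is approached as far as the arm can. A call with a number of a shift or a turn outside -1 to 1 is refused whole. A call with a gripper value outside its range is refused whole. The fingers move at their own pace and stop on an object; "grip_force" is the grip in N (left out, the last holds). Time passes only in rows, so rows that do not move let the fingers close. It gives the time, the measured TCP pose, the force, the opening and the grip force at its end, in the units of the state.
- robot.get_state(): the state, without advancing time (a new reading comes with each control period).
- robot.get_image(name): name is "scene" or "top"; returns a dict with "frame" (420x560x3 uint8, red, green, blue), "fovy" (degrees; the focal length in pixels is half the picture's height over the tangent of half this angle, whatever the lens; pixels are square), "cx", "cy" (the principal point, pixels), "D" ([k1, k2, p1, p2, k3] as OpenCV has them; the pictures are not rectified), "R" (3x3) and "t" (3): a world point X has camera coordinates R X + t. Camera axes: x right, y down, z forward; pixel columns grow to the right and rows downward; lengths in m; the calibration is good to about 2 mm. A picture is of the moment at which its call begins. There is no depth.
- robot.hand_in(): hands the job in; it is judged then, once.
The state is a dict: "clock": time; "joints": joint angles; "dq": joint speeds; "tau": joint torques, N m; "eef_pos": TCP position; "tcp_rot": TCP orientation; "ft_force": force on the tool from outside, world axes, zero at the start; "wrist_torque": the same for the moment, N m; "gripper_width": finger opening in m; "grasp_force": force on a finger pad.
Only numpy, scipy, OpenCV 4.12 (cv2) and the standard library are available. Lean on these libraries where they do the work, as an engineer would, in place of code of your own. Each camera call takes 0.05 s, during which the arm holds its last target. There are 200 camera calls.

## Working session

There is one attempt and no reset: what is moved stays moved. The work goes in short steps, Python scripts to look and compute and a tool call to move; the robot and the scene stay as the last step left them, time stands still between calls to the robot, and variables do not carry over. Pictures are saved under pics/ and viewed, at most 10 in all, crops included, and the job is handed in when it is done.

Besides the shell and the picture viewer there is one more tool, called after "Call:" in YAML: its name, and indented under it one key for each argument. carry_out: Moves the arm, as the interface text tells. Shifts and turns lie within -1 to 1; 1 stands for 50 mm of shift or 10 degrees of turn. Its arguments: {"type":"object","properties":{"motion":{"type":"array"},"grip_force":{"type":"number"}},"required":["motion"]}

```bash
mkdir -p pics; cat > h.py <<'E'
import numpy as np, cv2, pickle
from rig import robot
def grab(n,f):
    d=robot.get_image(n); cv2.imwrite(f'pics/{f}.png',np.array(d['frame'])[:,:,::-1]); pickle.dump(d,open(f'pics/{f}.pkl','wb')); return d
def load(f): return pickle.load(open(f'pics/{f}.pkl','rb'))
def ray(d,uv):
    f=210/np.tan(np.radians(d['fovy'])/2); K=np.array([[f,0,d['cx']],[0,f,d['cy']],[0,0,1]])
    p=cv2.undistortPoints(np.array([[uv]],float),K,np.array(d['D'],float))[0,0]
    R=np.array(d['R']);t=np.array(d['t']); return -R.T@t, R.T@np.array([p[0],p[1],1])
def tri(ds,uvs):
    A=np.zeros((3,3));b=np.zeros(3);L=[]
    for d,uv in zip(ds,uvs):
        c,v=ray(d,uv);v/=np.linalg.norm(v);P=np.eye(3)-np.outer(v,v);A+=P;b+=P@c;L.append((c,P))
    X=np.linalg.solve(A,b); return X,[np.linalg.norm(P@(X-c)) for c,P in L]
def atz(d,uv,z):
    c,v=ray(d,uv); return c+v*(z-c[2])/v[2]
def proj(d,X):
    f=210/np.tan(np.radians(d['fovy'])/2); K=np.array([[f,0,d['cx']],[0,f,d['cy']],[0,0,1]])
    return cv2.projectPoints(np.array([X],float),cv2.Rodrigues(np.array(d['R']))[0],np.array(d['t'],float),K,np.array(d['D'],float))[0].ravel()
E
python3 - <<'E'
from h import *
for n in('scene','top'):
    d=grab(n,n+'0'); print(n,d['fovy'],d['cx'],d['cy'],d['D'],-np.array(d['R']).T@d['t'])
s=robot.get_state();print(s['clock'],s['eef_pos'],s['tcp_rot'],s['gripper_width'],s['ft_force'])
E
```

```text
scene 49.77142373836968 283.5710275582101 208.27981675854735 [-0.14702345  0.          0.          0.          0.        ] [-7.06940079e-05 -3.26348471e-01  9.18733977e-01]
top 49.23366309821554 278.6750156343661 209.14011277256236 [0.04988173 0.         0.         0.         0.        ] [ 0.49409511 -0.04859844  1.23706416]
0.1 [0.22150498 0.50315764 0.22832692] [[-9.15203381e-01  4.02991772e-01 -6.35597195e-04]
 [ 4.02992232e-01  9.15202863e-01 -9.90466006e-04]
 [ 1.82550722e-04 -1.16261857e-03 -9.99999307e-01]] 0.08495193313221763 [-0.40302416 -0.25791871 -0.20217651]
```

View pics/scene0.png

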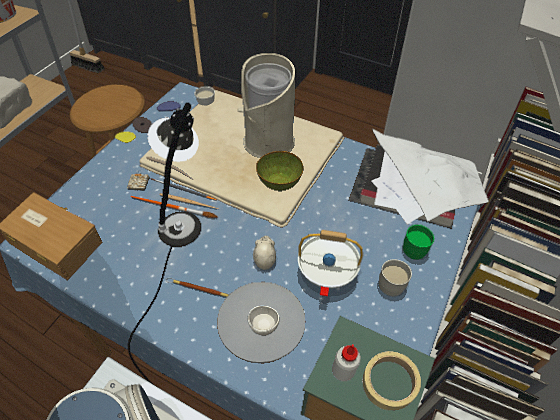

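View pics/top0.png

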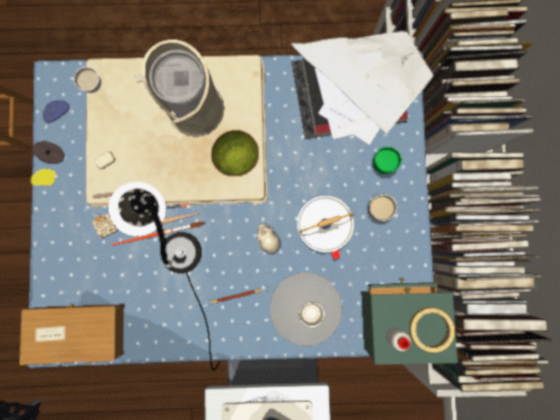

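The scene view shows the dish at about (329,262), its grip at (334,237), its pointer at (324,292), the skull at (264,252) and the pale pot at (395,277). The top view has the dish at (326,223), its pointer at (336,255), the skull at (269,238) and the pot at (382,208). The pot is on the robot's right. I'll enlarge both views to read the pixels more closely.

```bash
python3 - <<'E'
from h import *
a=cv2.imread('pics/scene0.png')[220:310,280:380]; b=cv2.imread('pics/top0.png')[185:275,280:380]
z=lambda i:cv2.resize(i,None,fx=4,fy=4,interpolation=cv2.INTER_CUBIC)
cv2.imwrite('pics/c0.png',np.hstack([z(a),z(b)]))
for n in('scene0','top0'):
    print(proj(load(n),[.222,.503,.229]),proj(load(n),[0,0,0]))
E
```

```text
[-17.03291108 205.60705279] [123.27334112 458.24734686]
[ 20.8264822  391.99678682] [267.58463891 448.15927159]
```

View pics/c0.png

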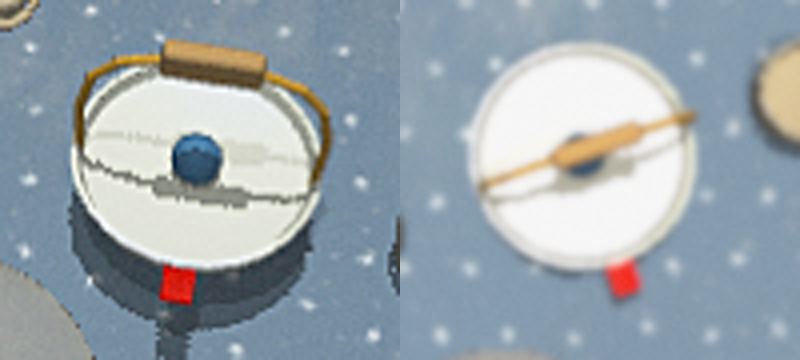

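The enlarged crops show, in full-image pixels:

| Point | Scene | Top |
|---|---|---|
| Grip centre | (333,235) | (329,221) |
| Ball | (329,259) | (325,223) |
| Pointer end | (324,295) | (337,259) |

The top view puts the grip bar's ends at (318,224) and (340,217).

```bash
python3 - <<'E'
from h import *
s,t=load('scene0'),load('top0'); np.set_printoptions(precision=4,suppress=True)
S=lambda u,v:(280+u/4-.4,220+v/4-.4); T=lambda u,v:(280+(u-400)/4-.4,185+v/4-.4)
P={}
for n,a,b in [('grip',S(214,62),T(597,145)),('ball',S(197,158),T(583,154)),('ptr',S(176,302),T(628,297))]:
    P[n],e=tri([s,t],[a,b]); print(n,P[n],e)
c=atz(t,T(582.5,155),.056); print('lipcentre',c)
for h in (.145,.156):
    l,r=atz(t,T(553,157),h),atz(t,T(641,131),h); print('bar',l,r,(l+r)/2,np.linalg.norm(l-r),np.degrees(np.arctan2(*(l-r)[[1,0]])))
d=P['ptr']-c; print('ptr az',np.degrees(np.arctan2(d[1],d[0])),np.hypot(d[0],d[1]))
fl,fr=atz(t,T(482,186),.06),atz(t,T(690,117),.06); print('feet az',np.degrees(np.arctan2(*(fl-fr)[[1,0]])),(fl+fr)/2)
for n,u,z in [('pot',(382,208),.063),('skull',(269,238),.05)]:
    q=atz(t,u,z); d=q-c; print(n,q,np.degrees(np.arctan2(d[1],d[0])),np.hypot(d[0],d[1]))
g=proj(t,[*c[:2],.145]),proj(s,[*c[:2],.145]); print(g)
E
```

```text
grip [ 0.5656 -0.1637  0.1508] [np.float64(0.0006991927565078636), np.float64(0.0006991927565078576)]
ball [ 0.5658 -0.1638  0.0591] [np.float64(0.0012529875854063702), np.float64(0.0012529875854064858)]
ptr [ 0.4745 -0.1905  0.0587] [np.float64(0.00047986706903132176), np.float64(0.0004798670690313357)]
lipcentre [ 0.5659 -0.1649  0.056 ]
bar [ 0.5598 -0.1385  0.145 ] [ 0.5738 -0.1915  0.145 ] [ 0.5668 -0.165   0.145 ] 0.05479004969804265 104.82187782828757
bar [ 0.5592 -0.1376  0.156 ] [ 0.573  -0.1901  0.156 ] [ 0.5661 -0.1638  0.156 ] 0.05423816770485745 104.82187782828747
ptr az -164.35669617608824 0.09492699956943715
feet az 106.70443413300026 [ 0.5679 -0.1669  0.06  ]
pot [ 0.6008 -0.3109  0.063 ] -76.58715446036186 0.15014748211647047
skull [ 0.5326 -0.0188  0.05  ] 102.85992207192551 0.14984014233257875
(array([328.8153, 220.979 ]), array([333.7204, 236.7918]))
```

The measurements agree with the text: the grip is at (0.566, -0.164, 0.147), and the pointer's azimuth of about -165° matches the bar's 105°. The pot's azimuth is -76.6°. So I'll set tool y at 15°, grasp, lift, then turn by about +88°. First I'm rising to clear the lamp.

Call:
carry_out:
  motion:
    - {"rotation": [0, 0, 0], "offset": [0, 0, 0.9], "hand": -1}
    - {"rotation": [0, 0, 0], "offset": [0, 0, 0.9], "hand": -1}
    - {"rotation": [0, 0, 0], "offset": [0, 0, 0.9], "hand": -1}
    - {"rotation": [0, 0, 0], "offset": [0, 0, 0.9], "hand": -1}
    - {"rotation": [0, 0, 0], "offset": [0, 0, 0.7], "hand": -1}
  grip_force: 50

```text
clock: 0.72
eef_pos: [0.2215, 0.5032, 0.4455]
tcp_rot: [[-0.915, 0.403, 0.0], [0.403, 0.915, 0.001], [-0.0, 0.001, -1.0]]
ft_force: [-0.2, 0.5, -0.5]
gripper_width: 0.0851
grasp_force: 0.0
```

Call:
carry_out:
  motion:
    - {"rotation": [0, 0, -0.3], "offset": [0.4, -0.8, 0], "hand": -1}
    - {"rotation": [0, 0, -0.3], "offset": [0.4, -0.8, 0], "hand": -1}
    - {"rotation": [0, 0, -0.3], "offset": [0.4, -0.8, 0], "hand": -1}
    - {"rotation": [0, 0, -0.3], "offset": [0.4, -0.8, 0], "hand": -1}
    - {"rotation": [0, 0, -0.3], "offset": [0.4, -0.8, 0], "hand": -1}

```text
clock: 1.35
eef_pos: [0.322, 0.302, 0.4437]
tcp_rot: [[-0.779, 0.627, -0.0], [0.627, 0.779, -0.0], [0.0, -0.0, -1.0]]
ft_force: [1.0, -0.3, -0.2]
gripper_width: 0.0858
grasp_force: 0.0
```

Call:
carry_out:
  motion:
    - {"rotation": [0, 0, -0.3], "offset": [0.4, -0.8, 0], "hand": -1}
    - {"rotation": [0, 0, -0.3], "offset": [0.4, -0.8, 0], "hand": -1}
    - {"rotation": [0, 0, -0.3], "offset": [0.4, -0.8, 0], "hand": -1}
    - {"rotation": [0, 0, -0.3], "offset": [0.4, -0.8, 0], "hand": -1}
    - {"rotation": [0, 0, -0.3], "offset": [0.4, -0.8, 0], "hand": -1}

```text
clock: 1.98
eef_pos: [0.422, 0.102, 0.4437]
tcp_rot: [[-0.59, 0.808, -0.0], [0.808, 0.59, 0.0], [0.0, -0.0, -1.0]]
ft_force: [0.6, 0.8, 0.3]
gripper_width: 0.0853
grasp_force: 0.0
```

Call:
carry_out:
  motion:
    - {"rotation": [0, 0, -0.4], "offset": [0.5, -0.8, 0], "hand": -1}
    - {"rotation": [0, 0, -0.4], "offset": [0.5, -0.8, 0], "hand": -1}
    - {"rotation": [0, 0, -0.4], "offset": [0.5, -0.8, 0], "hand": -1}
    - {"rotation": [0, 0, -0.4], "offset": [0.5, -0.8, 0], "hand": -1}
    - {"rotation": [0, 0, -0.4], "offset": [0.5, -0.8, 0], "hand": -1}

```text
clock: 2.6
eef_pos: [0.5472, -0.0981, 0.4436]
tcp_rot: [[-0.277, 0.961, -0.0], [0.961, 0.277, 0.0], [0.0, -0.0, -1.0]]
ft_force: [-0.1, 0.3, 0.7]
gripper_width: 0.0854
grasp_force: 0.0
```

Call:
carry_out:
  motion:
    - {"rotation": [0, 0, -0.09], "offset": [0.376, -0.8, 0], "hand": -1}
    - {"rotation": [0, 0, 0], "offset": [0, -0.52, -0.5], "hand": -1}
    - {"rotation": [0, 0, 0], "offset": [0, 0, -1], "hand": -1}
    - {"rotation": [0, 0, 0], "offset": [0, 0, -1], "hand": -1}
    - {"rotation": [0, 0, 0], "offset": [0, 0, -1], "hand": -1}

```text
clock: 3.22
eef_pos: [0.565, -0.1627, 0.2669]
tcp_rot: [[-0.264, 0.964, -0.0], [0.964, 0.264, 0.0], [0.0, -0.0, -1.0]]
ft_force: [1.0, -0.4, -0.1]
gripper_width: 0.0851
grasp_force: 0.0
```

Call:
carry_out:
  motion:
    - {"rotation": [0, 0, 0], "offset": [0, 0, -0.8], "hand": -1}
    - {"rotation": [0, 0, 0], "offset": [0, 0, 0], "hand": -0.2}
    - {"rotation": [0, 0, 0], "offset": [0, 0, 0], "hand": -0.2}

```text
clock: 3.6
eef_pos: [0.566, -0.1629, 0.2305]
tcp_rot: [[-0.264, 0.964, 0.002], [0.964, 0.264, -0.001], [-0.001, 0.001, -1.0]]
ft_force: [-0.4, 0.2, -0.4]
gripper_width: 0.0519
grasp_force: 0.0
```

```bash
python3 - <<'E'
from h import *
grab('scene','scene1');grab('top','top1')
a=cv2.imread('pics/scene1.png')[180:300,270:370]; b=cv2.imread('pics/top1.png')[165:285,280:380]
z=lambda i:cv2.resize(i,None,fx=4,fy=4,interpolation=cv2.INTER_CUBIC)
cv2.imwrite('pics/c1.png',np.hstack([z(a),z(b)]))
E
```

```text
(no output)
```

View pics/c1.png

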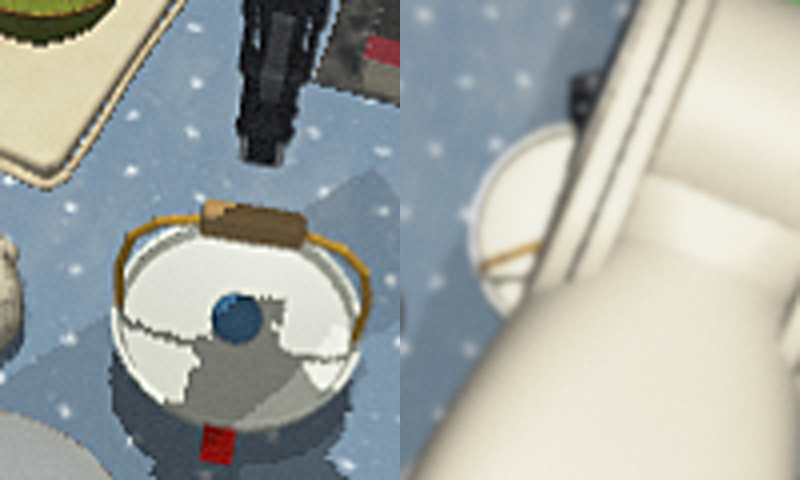

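The crop shows the bar at scene pixel (333,236), undisturbed, with the fingers above it and the closing direction across the bar. The ball is in the middle. I'm descending 84 mm.

Call:
carry_out:
  motion:
    - {"rotation": [0, 0, 0], "offset": [0, -0.02, -0.5], "hand": -0.2}
    - {"rotation": [0, 0, 0], "offset": [0, 0, -0.5], "hand": -0.2}
    - {"rotation": [0, 0, 0], "offset": [0, 0, -0.4], "hand": -0.2}
    - {"rotation": [0, 0, 0], "offset": [0, 0, -0.28], "hand": -0.2}
    - {"rotation": [0, 0, 0], "offset": [0, 0, 0], "hand": -0.2}

```text
clock: 4.32
eef_pos: [0.5655, -0.1637, 0.1449]
tcp_rot: [[-0.264, 0.964, -0.0], [0.964, 0.264, 0.0], [0.0, -0.0, -1.0]]
ft_force: [0.5, 0.0, -0.9]
gripper_width: 0.051
grasp_force: 0.0
```

Call:
carry_out:
  motion:
    - {"rotation": [0, 0, 0], "offset": [0, 0, 0], "hand": 0}
    - {"rotation": [0, 0, 0], "offset": [0, 0, 0], "hand": 0.2}
    - {"rotation": [0, 0, 0], "offset": [0, 0, 0], "hand": 0.35}
    - {"rotation": [0, 0, 0], "offset": [0, 0, 0], "hand": 0.5}
    - {"rotation": [0, 0, 0], "offset": [0, 0, 0], "hand": 0.55}
  grip_force: 25

```text
clock: 4.95
eef_pos: [0.5655, -0.1636, 0.1449]
tcp_rot: [[-0.264, 0.964, 0.0], [0.964, 0.264, -0.0], [-0.0, 0.0, -1.0]]
ft_force: [-0.4, -0.2, -0.8]
gripper_width: 0.0192
grasp_force: 0.0
```

Call:
carry_out:
  motion:
    - {"rotation": [0, 0, 0], "offset": [0, 0, 0], "hand": 0.6}
    - {"rotation": [0, 0, 0], "offset": [0, 0, 0], "hand": 0.63}
    - {"rotation": [0, 0, 0], "offset": [0, 0, 0], "hand": 0.66}
    - {"rotation": [0, 0, 0], "offset": [0, 0, 0], "hand": 0.7}
    - {"rotation": [0, 0, 0], "offset": [0, 0, 0], "hand": 0.8}

```text
clock: 5.58
eef_pos: [0.5656, -0.1638, 0.145]
tcp_rot: [[-0.264, 0.964, 0.0], [0.964, 0.264, -0.0], [-0.0, 0.0, -1.0]]
ft_force: [1.4, -0.0, 1.3]
gripper_width: 0.0132
grasp_force: 25.2
```

Call:
carry_out:
  motion:
    - {"rotation": [0, 0, 0], "offset": [0, 0, 0], "hand": 1}
    - {"rotation": [0, 0, 0], "offset": [0, 0, 0], "hand": 1}
    - {"rotation": [0, 0, 0], "offset": [0, 0, 0], "hand": 1}
    - {"rotation": [0, 0, 0], "offset": [0, 0, 0], "hand": 1}
    - {"rotation": [0, 0, 0], "offset": [0, 0, 0], "hand": 1}
  grip_force: 60

```text
clock: 6.2
eef_pos: [0.5657, -0.1637, 0.1451]
tcp_rot: [[-0.264, 0.964, 0.001], [0.964, 0.264, -0.0], [-0.0, 0.001, -1.0]]
ft_force: [2.6, -0.4, 5.3]
gripper_width: 0.012
grasp_force: 60.0
```

The bar is held (13 mm opening, 60 N). Now a gentle 80 mm lift.

Call:
carry_out:
  motion:
    - {"rotation": [0, 0, 0], "offset": [0, 0, 0.03], "hand": 1}
    - {"rotation": [0, 0, 0], "offset": [0, 0, 0.07], "hand": 1}
    - {"rotation": [0, 0, 0], "offset": [0, 0, 0.1], "hand": 1}
    - {"rotation": [0, 0, 0], "offset": [0, 0, 0.15], "hand": 1}
    - {"rotation": [0, 0, 0], "offset": [0, 0, 0.2], "hand": 1}

```text
clock: 6.82
eef_pos: [0.5653, -0.1636, 0.1729]
tcp_rot: [[-0.264, 0.964, -0.0], [0.964, 0.264, 0.0], [0.0, -0.0, -1.0]]
ft_force: [-0.3, 0.1, -4.3]
gripper_width: 0.0119
grasp_force: 58.9
```

Call:
carry_out:
  motion:
    - {"rotation": [0, 0, 0], "offset": [0, 0, 0.2], "hand": 1}
    - {"rotation": [0, 0, 0], "offset": [0, 0, 0.2], "hand": 1}
    - {"rotation": [0, 0, 0], "offset": [0, 0, 0.2], "hand": 1}
    - {"rotation": [0, 0, 0], "offset": [0, 0, 0.15], "hand": 1}
    - {"rotation": [0, 0, 0], "offset": [0, 0, 0.1], "hand": 1}

```text
clock: 7.45
eef_pos: [0.5655, -0.1637, 0.2154]
tcp_rot: [[-0.264, 0.964, 0.0], [0.964, 0.264, -0.0], [-0.0, 0.0, -1.0]]
ft_force: [-0.4, 0.7, -3.7]
gripper_width: 0.0119
grasp_force: 58.9
```

Call:
carry_out:
  motion:
    - {"rotation": [0, 0, 0], "offset": [0, 0, 0.1], "hand": 1}
    - {"rotation": [0, 0, 0], "offset": [0, 0, 0.07], "hand": 1}
    - {"rotation": [0, 0, 0], "offset": [0, 0, 0.03], "hand": 1}
    - {"rotation": [0, 0, 0], "offset": [0, 0, 0], "hand": 1}
    - {"rotation": [0, 0, 0], "offset": [0, 0, 0], "hand": 1}

```text
clock: 8.07
eef_pos: [0.5654, -0.1636, 0.2247]
tcp_rot: [[-0.264, 0.964, -0.0], [0.964, 0.264, 0.0], [0.0, -0.0, -1.0]]
ft_force: [-0.3, 0.3, -3.8]
gripper_width: 0.012
grasp_force: 58.8
```

```bash
python3 - <<'E'
from h import *
d=grab('scene','scene2')
a=cv2.imread('pics/scene2.png')[150:320,230:430]
cv2.imwrite('pics/c2.png',cv2.resize(a,None,fx=3.5,fy=3.5,interpolation=cv2.INTER_CUBIC))
s=robot.get_state();print(s['eef_pos'],s['joints'],s['ft_force'],s['wrist_torque'])
E
```

```text
[ 0.56537418 -0.16359996  0.22466944] [-2.43045675e+01  1.87093703e+01  6.17609804e+00  7.74885009e+01
  9.52052544e-05  5.03607463e+01] [-0.62572498 -1.36543492 -4.24986399] [ 0.03068583 -0.02323744 -0.02082991]
```

View pics/c2.png

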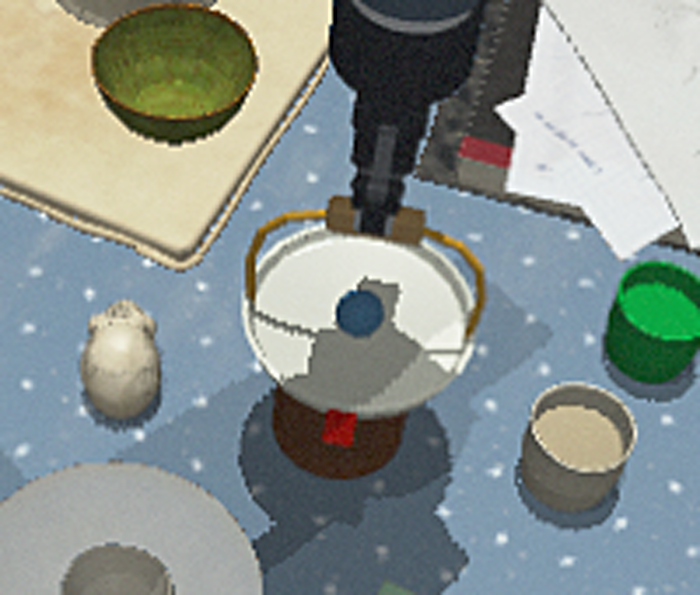

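The crop shows the dish lifted clear of the stand and level. The ball is at its middle (scene about (333,239)), the pointer at (327,272), and the skull and pot are untouched. Now I'll turn it +88° about the vertical with smooth ramps.

Call:
carry_out:
  motion:
    - {"rotation": [0, 0, 0.1], "offset": [0, 0, 0], "hand": 1}
    - {"rotation": [0, 0, 0.2], "offset": [0, 0, 0], "hand": 1}
    - {"rotation": [0, 0, 0.3], "offset": [0, 0, 0], "hand": 1}
    - {"rotation": [0, 0, 0.4], "offset": [0, 0, 0], "hand": 1}
    - {"rotation": [0, 0, 0.5], "offset": [0, 0, 0], "hand": 1}

```text
clock: 8.75
eef_pos: [0.5655, -0.1637, 0.2249]
tcp_rot: [[-0.509, 0.861, 0.0], [0.861, 0.509, -0.0], [-0.0, 0.0, -1.0]]
ft_force: [0.6, 0.3, -4.0]
gripper_width: 0.012
grasp_force: 58.9
```

Call:
carry_out:
  motion:
    - {"rotation": [0, 0, 0.5], "offset": [0, 0, 0], "hand": 1}
    - {"rotation": [0, 0, 0.5], "offset": [0, 0, 0], "hand": 1}
    - {"rotation": [0, 0, 0.5], "offset": [0, 0, 0], "hand": 1}
    - {"rotation": [0, 0, 0.5], "offset": [0, 0, 0], "hand": 1}
    - {"rotation": [0, 0, 0.5], "offset": [0, 0, 0], "hand": 1}

```text
clock: 9.38
eef_pos: [0.5654, -0.1637, 0.2249]
tcp_rot: [[-0.825, 0.565, -0.0], [0.565, 0.825, -0.0], [0.0, -0.0, -1.0]]
ft_force: [0.7, 0.2, -4.3]
gripper_width: 0.0122
grasp_force: 58.9
```

Call:
carry_out:
  motion:
    - {"rotation": [0, 0, 0.5], "offset": [0, 0, 0], "hand": 1}
    - {"rotation": [0, 0, 0.5], "offset": [0, 0, 0], "hand": 1}
    - {"rotation": [0, 0, 0.5], "offset": [0, 0, 0], "hand": 1}
    - {"rotation": [0, 0, 0.5], "offset": [0, 0, 0], "hand": 1}
    - {"rotation": [0, 0, 0.5], "offset": [0, 0, 0], "hand": 1}

```text
clock: 10.0
eef_pos: [0.5654, -0.1637, 0.2248]
tcp_rot: [[-0.987, 0.164, -0.0], [0.164, 0.987, 0.0], [0.0, 0.0, -1.0]]
ft_force: [0.3, -0.4, -4.0]
gripper_width: 0.0123
grasp_force: 58.8
```

Call:
carry_out:
  motion:
    - {"rotation": [0, 0, 0.5], "offset": [0, 0, 0], "hand": 1}
    - {"rotation": [0, 0, 0.5], "offset": [0, 0, 0], "hand": 1}
    - {"rotation": [0, 0, 0.4], "offset": [0, 0, 0], "hand": 1}
    - {"rotation": [0, 0, 0.3], "offset": [0, 0, 0], "hand": 1}
    - {"rotation": [0, 0, 0.2], "offset": [0, 0, 0], "hand": 1}

```text
clock: 10.62
eef_pos: [0.5655, -0.1636, 0.2249]
tcp_rot: [[-0.986, -0.165, 0.0], [-0.165, 0.986, 0.0], [-0.0, 0.0, -1.0]]
ft_force: [-0.2, 0.5, -4.2]
gripper_width: 0.012
grasp_force: 58.9
```

Call:
carry_out:
  motion:
    - {"rotation": [0, 0, 0.2], "offset": [0, 0, 0], "hand": 1}
    - {"rotation": [0, 0, 0.1], "offset": [0, 0, 0], "hand": 1}
    - {"rotation": [0, 0, 0.1], "offset": [0, 0, 0], "hand": 1}
    - {"rotation": [0, 0, 0], "offset": [0, 0, 0], "hand": 1}
    - {"rotation": [0, 0, 0], "offset": [0, 0, 0], "hand": 1}

```text
clock: 11.25
eef_pos: [0.5655, -0.1636, 0.2249]
tcp_rot: [[-0.973, -0.23, 0.0], [-0.23, 0.973, -0.0], [-0.0, -0.0, -1.0]]
ft_force: [0.6, -0.1, -3.0]
gripper_width: 0.012
grasp_force: 58.9
```

Call:
carry_out:
  motion:
    - {"rotation": [0, 0, 0], "offset": [0, 0, 0], "hand": 1}
    - {"rotation": [0, 0, 0], "offset": [0, 0, 0], "hand": 1}
    - {"rotation": [0, 0, 0], "offset": [0, 0, 0], "hand": 1}
    - {"rotation": [0, 0, 0], "offset": [0, 0, 0], "hand": 1}
    - {"rotation": [0, 0, 0], "offset": [0, 0, 0], "hand": 1}

```text
clock: 11.88
eef_pos: [0.5654, -0.1636, 0.2249]
tcp_rot: [[-0.973, -0.231, 0.0], [-0.231, 0.973, -0.0], [-0.0, -0.0, -1.0]]
ft_force: [0.3, -0.4, -4.1]
gripper_width: 0.0117
grasp_force: 58.8
```

```bash
python3 - <<'E'
from h import *
d=grab('scene','scene3')
a=cv2.imread('pics/scene3.png')[150:320,230:430]
cv2.imwrite('pics/c3.png',cv2.resize(a,None,fx=3.5,fy=3.5,interpolation=cv2.INTER_CUBIC))
s=robot.get_state();print(s['eef_pos'],s['joints'],s['ft_force'],s['wrist_torque'])
E
```

```text
[ 0.56546239 -0.16366351  0.22486867] [-2.43063187e+01  1.87018592e+01  6.19391051e+00  7.74921573e+01
 -6.36615788e-04 -3.76393444e+01] [-0.39914147 -1.12474779 -3.89670979] [ 0.04061777 -0.0092237  -0.0082122 ]
```

View pics/c3.png

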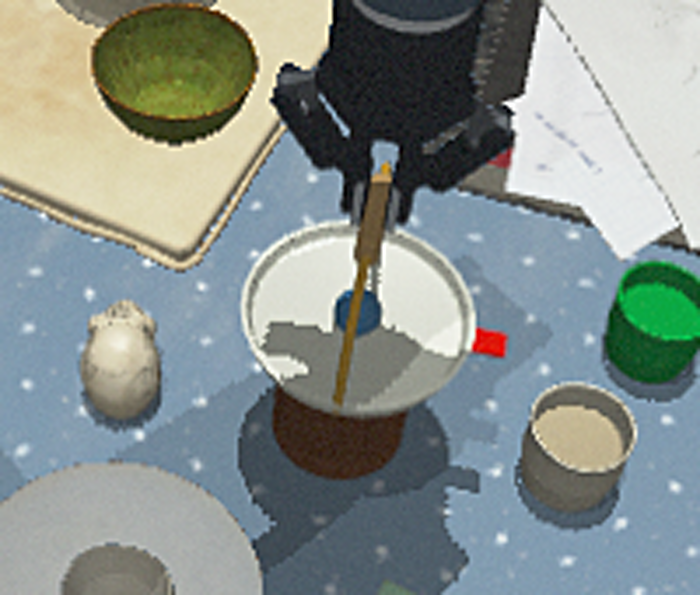

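The crop shows the pointer at scene (370,248), directed at the pale pot. The ball is at about (332,239), in the middle of the dish. The dish is level and still above the stand, and the pot and skull have not moved.

```bash
python3 -c "
from rig import robot
print(robot.hand_in())"
```

```text
the job is handed in; nothing more can be done
None
```

I lifted the dish 8 cm straight up, then turned it 88° so the red pointer faces the water pot, and handed the job in with the arm still holding it level above the stand; the last picture shows the ball in the middle and the pot and skull unmoved.

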